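# Pin the bottle guard

### The job

Lock the guard bar of the rum rack: take the steel linch pin from its wooden stand, push it down through the eye of the bar until its collar lies flat on the bar, then flip the sprung ring over the end of the pin so that it lies down on the collar. Feel for the eye and push gently, never forcing pin, ring or rack, and leave the bottles, bowl, tumbler, tongs and stirrer where they are.

Things in the scene. Friction and masses are not known exactly. Their poses are not given: they have to be found in the camera images.
- rack: Fixed wooden rack; three bottles stand behind its steel guard bar. Origin on the sideboard in line with the bar; z up, y along the bar towards the bottles (nearest axis at x 65, y 190 mm), -x the front. The bar ends in a level steel eye plate, 10 mm thick, top at z 98 mm, x -22 to 54 mm, 50 mm either side of the eye in y; below it the pin's shaft has free space.
- eye (a point): Point on the plate's top where the eye would be with the bar slid fully in; axes as the rack. Eye: vertical round hole, 13 mm wide, 1 mm chamfer. The bar is set out to suit the bottles: eye, plate and ring stand together 5 to 29 mm from here along +y, new each time, not measured: feel (or look) for it; the bar is stiff and stays put. From 13 mm depth a sprung ball resists the pin with 3 to 8 N and then grips its shaft.
- pin_grip (a point): Centre of the grip of the loose upright steel pin, 90 g; z up the pin. Grip 12 x 12 x 28 mm high, flats square to x and y. Below it a round collar, 40 mm wide, 6 mm thick (underside 20 mm below this point), then a round shaft, 12 mm wide, 40 mm long, its tip (60 mm below this point) tapered to 10 mm over 2 mm. When home this point is 20 mm above the plate.
- stand: Fixed pale wooden block, 70 x 70 x 50 mm high, origin at the centre of its underside, with a 16 mm through-hole in the middle in which the pin stands with its collar on the top face.
- ring (a joint): Swing of the dark steel ring on the eye plate, rad: 0 = open, leaning to rack +x, 50 degrees above level; 2.27 = shut, level on the collar of a pin that is home. 5 mm wire, 38 mm mean diameter, centre 48 mm from the hinge; flat tab, 20 mm wide, 4 mm thick, from 67 to 84 mm from the hinge. An over-centre spring holds it open below about 0.9 and drives it shut beyond; about 2 N at the tab flips it.
- hinge_ref (a point): Where the middle of the ring's hinge would be with the bar slid fully in (rack x 48, y 0, z 106.5 mm); the hinge lies along rack y and shares the eye's unmeasured 5 to 29 mm in y; axes as the rack. Open, the tab's end is at rack x 102, z 171 mm; shut, the tab is at rack x -19 to -36 mm, its top at z 109 mm.
- rum0: Amber bottle in the rack, nearest the eye, 72 mm diameter, 235 mm high, origin at its foot.
- rum1: Amber bottle, middle, 72 mm diameter, 250 mm high, origin at its foot.
- rum2: Amber bottle, farthest from the eye, 72 mm diameter, 240 mm high, origin at its foot.
- bowl: White ceramic bowl, 130 mm wide, 55 mm high, origin at its foot.
- tumbler: Glass tumbler, 76 mm wide, 90 mm high, origin at its foot.
- tongs: Steel ice tongs lying flat, 178 mm long along x, about 50 mm wide, 16 mm high, origin at the middle underneath.
- stirrer: Bamboo stirrer lying flat, 180 mm long along x, 10 mm thick, origin at the middle underneath.

How it is judged:
By the outcome, as a careful person would: the job done as asked, in the order asked, and still so for the second after the job is handed in, with the robot touching nothing.
It also fails if it takes over 72 s, if anything falls off the work surface, if the arm or the gripper's body presses on something with over 40 N, if the wrist force passes 120 N, or if a joint passes its speed limit or range.

### The arm

A 6-joint arm with a two-finger parallel gripper is mounted at the origin on the work surface. World frame = base frame: x ahead of the robot, y to its left, z up, the work surface at z = 0. Lengths are in m, angles in rad, forces in N, time in s.
With the tool pointing down it reaches from about 0.4 to 0.825 m from the base axis. Payload 7 kg.
Tool frame: the origin (TCP) lies between the finger pads; the fingertips stand 25 mm ahead of it and the grasp point (between the pads) lies 6 mm ahead of it; z points along the fingers, y is the line along which they close (so a half turn about z gives the same grasp; the last joint's range is limited). The gripper opens to 85 mm and grips with 20 to 120 N. Pads are 22 mm wide; open, the fingers measure 114 mm over their backs; the gripper's body (76 mm by 85 mm) begins 54 mm behind the grasp point. The pads swing forward as they close: fully open they stand 13 mm farther back than shut.
Start: joints at [-0.998, 0.359, 0.012, 0, -1.224, -0.288], TCP at [0.19, -0.648, 0.256] pointing down, gripper open.
Joint ranges: [-3.07, 3.07], [-1.43, 2.12], [-1.02, 1.25], [-3.03, 1.67], [-3.05, -0], [-3.03, 3.03]. Speed limits (rad/s): [2.39, 2.39, 3.01, 3.14, 3.14, 3.14].

### API

Orientations are given as a unit quaternion [w, x, y, z].
In Python, from bench import r gives the robot as it stands.
- The arm moves only by the tool arm_command, never from a script. Its argument "rows" is a list of rows, each an object of numbers: "ax", "ay", "az": the turn, a rotation vector about the world's x, y, z in degrees; "dx", "dy", "dz": the shift along the world's x, y, z in m; "jaw": the closure, from 0 (fully open) to 1 (shut). In form: [{"ax": .., "ay": .., "az": .., "dx": .., "dy": .., "dz": .., "jaw": ..}, ...]. A call has 1 to 10 rows; each row is the pose to reach, as a shift and turn from the pose commanded when the call began; what a row does not reach only later rows make up. A row lasts 1/8 s, in which the tool goes at most 62.5 mm and 10.7 degrees, less where a joint would pass 70% of its speed; a pose out of reach is approached as far as the arm can. A call with a gripper value outside its range is refused whole. The fingers move at their own pace and stop on an object; "grip_force" is the grip in N (left out, the last holds). Time passes only in rows, so rows that repeat a pose let the fingers close. It gives the time, the measured TCP pose, the force, the opening and the grip force at its end, in the units of the state.
- r.sense(): the state, without advancing time (a new reading comes with each control period).
- r.capture(name): name is "scene" or "top" or "wrist"; returns a dict with "img" (400x640x3 uint8, blue, green, red), "depth" (400x640 float32, m along the optical axis (not along the pixel's ray), 0 where there is no reading), "fx", "fy", "cx", "cy" (pixels), "rvec" (rotation vector, rad) and "tvec" (3), from world to camera coordinates, as OpenCV has them. Camera axes: x right, y down, z forward; pixel columns grow to the right and rows downward; lengths in m; the calibration is good to about 2 mm. A picture is of the moment at which its call begins.
- r.hand_in(): hands the job in; it is judged then, once.
Trained networks look in a picture, given as the dict that the camera call returned (one of the last four; its "shot" number tells which), for a name from the list of things; names that differ only in an ending like _2 or _b are one class to them, and where a whole thing is asked for, a point or a joint stands for the part that bears it (a point fixed in the world has none). Each returns a list of dicts, best first, with "confidence" (0 to 1); they miss things now and then, are a little off and sometimes report something else, mostly with a low value. They report only what shows in the picture. A call takes as long as a camera call.
- r.boxes_of(thing, picture): "point" ([x, y, z] in m, in world coordinates, good to about 4 mm: the middle of the surface that is visible of it).
The state is a dict: "clock": time; "joints": joint angles; "qvel": joint speeds; "joint_efforts": joint torques, N m; "eef_pos": TCP position; "eef_rot": TCP orientation; "force": force on the tool from outside, world axes, zero at the start; "wrist_torque": the same for the moment, N m; "width": opening from 0.0 (shut) to 1.0 (fully open); "finger_force": force on a finger pad.
Only numpy, scipy, OpenCV 4.12 (cv2) and the standard library are available. Lean on these libraries where they do the work, as an engineer would, in place of code of your own. Each camera call takes 0.05 s, during which the arm holds its last target. There are 200 camera calls.

## Working session

There is one attempt and no reset: what is moved stays moved. The work goes in short steps, Python scripts to look and compute and a tool call to move; the robot and the scene stay as the last step left them, time stands still between calls to the robot, and variables do not carry over. Pictures are saved under pics/ and viewed, at most 10 in all, crops included, and the job is handed in when it is done.

Besides the shell and the picture viewer there is one more tool, called after "Emit:" as name(argument=value, ...) on one line, values as JSON. arm_command: Moves the arm, as the interface text tells. Its arguments: {"type":"object","properties":{"rows":{"type":"array"},"grip_force":{"type":"number"}},"required":["rows"]}

```bash
ls; mkdir -p pics
cat > h.py <<'E'
import numpy as np, cv2
from bench import r
def cam(c):
    R=cv2.Rodrigues(np.array(c["rvec"],float))[0]; return R,np.array(c["tvec"],float).ravel()
def cloud(c):
    R,t=cam(c); v,u=np.mgrid[0:400,0:640]; d=c["depth"]
    P=np.stack([(u-c["cx"])/c["fx"]*d,(v-c["cy"])/c["fy"]*d,d],-1)
    W=(P-t)@R; W[d<=0]=np.nan; return W
def proj(c,p):
    R,t=cam(c); q=R@np.array(p)+t; return q[0]/q[2]*c["fx"]+c["cx"],q[1]/q[2]*c["fy"]+c["cy"]
E
python3 - <<'E'
from h import *
ims=[]
for n in ["scene","top"]:
    c=r.capture(n); np.savez("/tmp/"+n,W=cloud(c)); 
    im=c["img"].copy()
    for t in ["rack","pin_grip","stand","ring","rum0","bowl","tumbler","tongs","stirrer"]:
        b=r.boxes_of(t,c)
        print(n,t,[(np.round(x["point"],3).tolist(),round(x["confidence"],2)) for x in b[:3]])
    cv2.imwrite(f"pics/{n}0.png",im)
print(r.sense())
E
```

```text
pics
scene rack [([0.644, 0.118, 0.034], 0.7)]
scene pin_grip [([0.483, -0.276, 0.055], 0.55)]
scene stand [([0.502, -0.281, 0.042], 0.95)]
scene ring [([0.621, -0.019, 0.151], 0.41)]
scene rum0 [([0.683, 0.341, 0.146], 0.81), ([0.656, 0.15, 0.146], 0.72), ([0.663, 0.25, 0.15], 0.66)]
scene bowl [([0.374, 0.317, 0.033], 0.91)]
scene tumbler [([0.405, 0.128, 0.064], 0.77)]
scene tongs [([0.437, -0.092, 0.01], 0.7), ([0.501, -0.282, 0.041], 0.5)]
scene stirrer [([0.691, -0.256, 0.013], 0.85), ([0.681, 0.341, 0.147], 0.55)]
top rack [([0.61, 0.169, 0.032], 0.77), ([0.476, -0.27, 0.059], 0.68)]
top pin_grip [([0.477, -0.269, 0.057], 0.51)]
top stand [([0.47, -0.264, 0.053], 0.58)]
top ring [([0.617, -0.017, 0.144], 0.63)]
top rum0 [([0.624, 0.155, 0.17], 0.92), ([0.651, 0.34, 0.173], 0.81), ([0.643, 0.261, 0.182], 0.63)]
top bowl [([0.388, 0.318, 0.029], 0.67)]
top tumbler [([0.388, 0.145, 0.029], 0.91)]
top tongs [([0.419, -0.091, 0.01], 0.71)]
top stirrer [([0.668, -0.248, 0.008], 0.72)]
{'clock': 1.0, 'joints': array([-9.97904907e-01,  3.58612005e-01,  1.18689912e-02, -3.14020525e-05,
       -1.22410862e+00, -2.88066285e-01]), 'qvel': array([ 0.00144931,  0.00070433,  0.0006452 ,  0.00098918, -0.00076037,
        0.00028546]), 'joint_efforts': array([ 4.20034739e-04, -5.82988501e+01,  2.93668145e+01,  6.94176927e+00,
       -5.02575640e-04,  3.22760809e-05]), 'eef_pos': array([ 0.18961997, -0.6477729 ,  0.25627529]), 'eef_rot': array([ 1.87980720e-06, -1.41926387e-01,  9.89877214e-01,  3.12921804e-05]), 'force': array([ 0.43892757, -0.16973195,  0.99529735]), 'wrist_torque': array([-0.01900545,  0.05013551,  0.00559136]), 'finger_force': 0.0, 'width': 1.0002872774378062}
```

View pics/scene0.png

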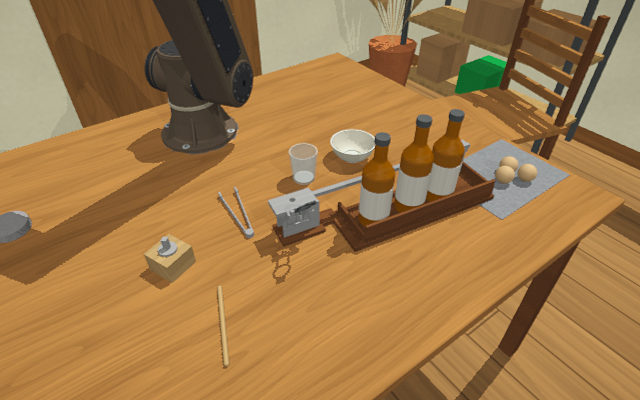

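View pics/top0.png

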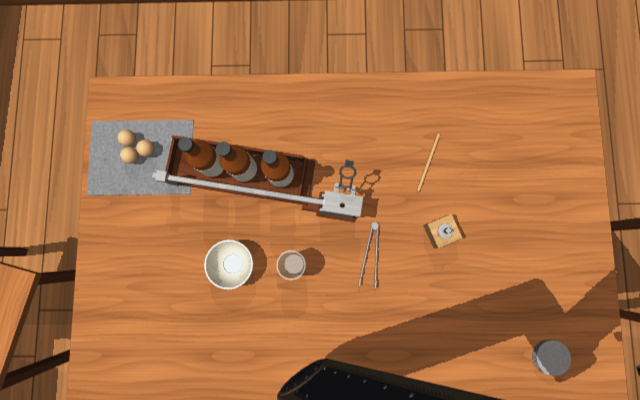

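The plate's eye is at top pixel (342,205), with the ring open above it at (347,172). The pin in its stand is at (446,231), and the whole rack is slightly yawed.

Run:
```python
from h import *
c=r.capture("top"); W=np.load("/tmp/top.npz")["W"]
def rect(m,n):
    p=W[m][:,:2]; rc=cv2.minAreaRect((p*1000).astype(np.float32)); print(n,len(p),np.round(rc[0],1),np.round(rc[1],1),round(rc[2],1),"z",np.nanmedian(W[m][:,2]))
z=W[...,2]; v,u=np.mgrid[0:400,0:640]
pl=(abs(z-.098)<.006)&(u>315)&(u<370)&(v>180)&(v<225); rect(pl,"plate")
st=(abs(z-.05)<.004)&(u>415)&(u<475)&(v>205)&(v<255); rect(st,"stand")
g=(z>.075)&(z<.095)&(u>415)&(u<475)&(v>205)&(v<255); rect(g,"grip")
print(W[205,342],W[203,345],W[231,446])
R,t=cam(c)
def ray(u,v,zz):
    d=R.T@np.array([(u-c["cx"])/c["fx"],(v-c["cy"])/c["fy"],1]); o=-R.T@t; return o+d*(zz-o[2])/d[2]
gr=cv2.cvtColor(c["img"],cv2.COLOR_BGR2GRAY)
print(gr[198:213,334:352])
a=gr[200:211,336:349].astype(float); w=np.clip(110-a,0,None); vv,uu=np.mgrid[200:211,336:349]
hu,hv=(w*uu).sum()/w.sum(),(w*vv).sum()/w.sum(); print("hole",hu,hv,ray(hu,hv,.096))
print(np.round(z[222:242,436:458]*1000)[::2,::2])
cr=[cv2.resize(c["img"][y-32:y+32,x-40:x+40],(400,320),interpolation=cv2.INTER_CUBIC) for x,y in((343,195),(446,231))]
cv2.imwrite("pics/crop1.png",np.hstack(cr))
```

```text
plate 855 [557.6   7.6] [118.   74.7] 80.3 z 0.09793563204093499
stand 513 [ 475.2 -273.3] [70.2 71. ] 22.5 z 0.050099499903605176
grip 24 [ 474.7 -272.2] [10.3 10.3] 47.8 z 0.08375445511250704
[ 0.55183119 -0.002495    0.0101248 ] [ 0.54679583 -0.00718997  0.09848962] [ 0.47328591 -0.26758765  0.08402606]
[[189 189 187 190 190 190 188 184 184 184 180 178 179 180 178 178 177 178]
 [189 189 189 189 189 189 188 187 187 187 182 179 178 177 177 177 178 177]
 [189 189 190 188 187 188 186 189 187 188 188 183 180 181 177 176 177 177]
 [191 190 190 189 189 191 190 188 184 188 190 187 187 186 181 182 181 182]
 [195 193 193 192 191 192 180 160 151 168 183 189 189 188 186 186 175 185]
 [197 197 196 196 197 187 138  94  89 112 154 187 189 188 187 187 174 186]
 [198 199 197 199 197 166  78  42  51  53 108 185 194 192 191 190 187 189]
 [194 193 194 195 195 156  62  30  33  34  83 187 199 195 195 194 194 194]
 [191 192 191 192 195 175  92  46  37  49 113 190 197 195 196 196 195 195]
 [193 193 193 192 194 190 154 114 101 121 165 192 194 193 192 193 194 193]
 [194 193 193 194 194 195 192 176 169 180 
[... 180 characters left out ...]
2]
 [191 192 192 193 196 193 195 196 196 194 194 193 193 193 193 194 191 193]
 [149 157 158 168 178 180 191 193 193 192 194 194 195 194 194 194 194 193]]
hole 341.7817258883249 204.9263959390863 [0.5421486  0.00109739 0.096     ]
[[48. 48. 51. 48. 52. 55. 49. 48. 55. 53. -0.]
 [47. 51. 47. 55. 56. 56. 48. 47. 51. 46.  1.]
 [50. 49. 57. 53. 55. 55. 56. 53. 45. 47. 47.]
 [53. 56. 56. 56. 58. 71. 85. 56. 49. 51. 50.]
 [48. 55. 58. 57. 68. 82. 81. 86. 52. 52. 50.]
 [48. 55. 54. 57. 65. 76. 85. 58. 56. 49. 52.]
 [50. 54. 57. 54. 56. 57. 55. 57. 50. 53. 50.]
 [48. 48. 58. 55. 55. 52. 56. 56. 54. 49. 49.]
 [45. 53. 54. 52. 58. 56. 52. 52. 49. 48. 50.]
 [47. 49. 51. 49. 50. 51. 50. 51. 50. 45. 52.]]
```

View pics/crop1.png

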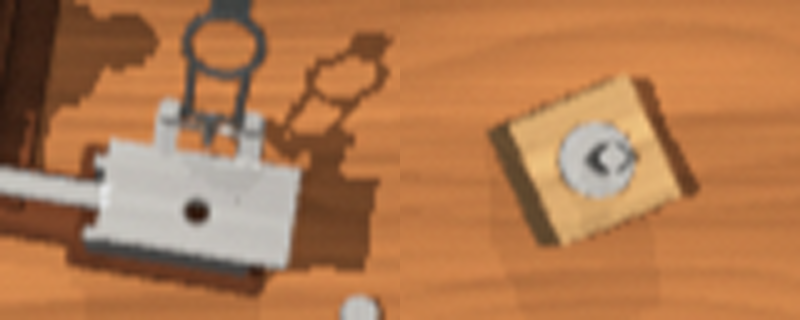

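Emit:
arm_command(rows=[{"dx": 0.035, "dy": 0.047, "dz": 0, "az": 4}, {"dx": 0.07, "dy": 0.094, "dz": 0, "az": 8}, {"dx": 0.107, "dy": 0.141, "dz": 0, "az": 12}, {"dx": 0.142, "dy": 0.188, "dz": 0, "az": 16}, {"dx": 0.178, "dy": 0.235, "dz": 0, "az": 20}, {"dx": 0.214, "dy": 0.282, "dz": 0, "az": 24}, {"dx": 0.25, "dy": 0.33, "dz": 0, "az": 28}, {"dx": 0.285, "dy": 0.376, "dz": -0.02, "az": 31}, {"dx": 0.285, "dy": 0.376, "dz": -0.03, "az": 31}, {"dx": 0.285, "dy": 0.376, "dz": -0.03, "az": 31}])

```text
schema error: expected keys ax, ay, az, dx, dy, dz, jaw
```

Run:
```python
from h import *
c=r.capture("wrist"); s=r.sense(); print(s["eef_pos"],s["eef_rot"],s["width"],s["force"])
W=cloud(c); z=W[...,2]; print(r.boxes_of("pin_grip",c)[:2])
for n,lo,hi in(("grip",.080,.090),("collar",.053,.060),("stand",.047,.052)):
    m=(z>lo)&(z<hi)&(np.hypot(W[...,0]-.475,W[...,1]+.272)<.05)
    if n=="grip": m&=np.hypot(W[...,0]-.475,W[...,1]+.272)<.02
    p=W[m][:,:2]*1000; print(n,len(p),cv2.minAreaRect(p.astype(np.float32)),p.mean(0), np.median(z[m]))
cv2.imwrite("pics/w1.png",c["img"])
```

```text
[ 0.1896339  -0.64777529  0.25629463] [-9.87538203e-06 -1.41931987e-01  9.89876411e-01  3.14521355e-05] 1.0011527647691003 [-0.53186391 -0.22914008 -0.31902337]
[]
grip 0 ((0.0, 0.0), (0.0, 0.0), 0.0) [nan nan] nan
collar 0 ((0.0, 0.0), (0.0, 0.0), 0.0) [nan nan] nan
stand 0 ((0.0, 0.0), (0.0, 0.0), 0.0) [nan nan] nan<stdin>:7: RuntimeWarning: Mean of empty slice.
  ret = um.true_divide(
  return _methods._mean(a, axis=axis, dtype=dtype,
  ret = ret.dtype.type(ret / rcount)
```

View pics/w1.png

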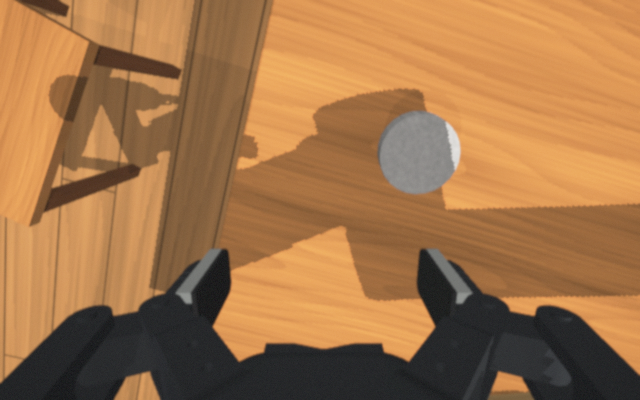

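The move was refused because every row needs all the keys. This wrist picture is still from the start pose: fingers at columns 220 and 430, a disc at (420,150), and no pin in view.

Emit:
arm_command(rows=[{"ax": 0, "ay": 0, "jaw": 0, "dx": 0.035, "dy": 0.047, "dz": 0, "az": 4}, {"ax": 0, "ay": 0, "jaw": 0, "dx": 0.07, "dy": 0.094, "dz": 0, "az": 8}, {"ax": 0, "ay": 0, "jaw": 0, "dx": 0.107, "dy": 0.141, "dz": 0, "az": 12}, {"ax": 0, "ay": 0, "jaw": 0, "dx": 0.142, "dy": 0.188, "dz": 0, "az": 16}, {"ax": 0, "ay": 0, "jaw": 0, "dx": 0.178, "dy": 0.235, "dz": 0, "az": 20}, {"ax": 0, "ay": 0, "jaw": 0, "dx": 0.214, "dy": 0.282, "dz": 0, "az": 24}, {"ax": 0, "ay": 0, "jaw": 0, "dx": 0.25, "dy": 0.33, "dz": 0, "az": 28}, {"ax": 0, "ay": 0, "jaw": 0, "dx": 0.285, "dy": 0.376, "dz": -0.02, "az": 31}, {"ax": 0, "ay": 0, "jaw": 0.3, "dx": 0.285, "dy": 0.376, "dz": -0.03, "az": 31}, {"ax": 0, "ay": 0, "jaw": 0.3, "dx": 0.285, "dy": 0.376, "dz": -0.03, "az": 31}])

```text
clock: 2.4
eef_pos: [0.4742, -0.2715, 0.2256]
eef_rot: [-0.001, -0.402, 0.916, 0.0]
force: [0.5, 0.1, 0.6]
width: 0.698
finger_force: 0.0
```

```bash
cat > p.py <<'E'
from h import *
c=r.capture("wrist"); s=r.sense(); print(s["eef_pos"],s["eef_rot"],s["width"],s["force"])
W=cloud(c); z=W[...,2]; print(r.boxes_of("pin_grip",c)[:2])
D=np.hypot(W[...,0]-.475,W[...,1]+.272)
for n,lo,hi in(("grip",.080,.090),("collar",.053,.060),("stand",.047,.052)):
    m=(z>lo)&(z<hi)&(D<(.02 if n=="grip" else .05))
    p=W[m][:,:2]*1000
    if len(p): print(n,len(p),cv2.minAreaRect(p.astype(np.float32)),p.mean(0), np.median(z[m]))
cv2.imwrite("pics/w2.png",c["img"])
E
python3 p.py
```

```text
[ 0.47425147 -0.27218117  0.22631121] [-3.27734981e-04 -4.01153650e-01  9.16010719e-01  6.43629734e-05] 0.6956320642610403 [ 0.065703   -1.28447216  0.85505329]
[{'point': [0.4719, -0.277, 0.0589], 'confidence': 0.88}]
grip 194 ((476.8038330078125, -274.6292419433594), (11.79574966430664, 11.135820388793945), 47.06278991699219) [ 476.66520716 -274.75242268] 0.08362683563097459
collar 1104 ((476.77593994140625, -274.449951171875), (38.903961181640625, 39.026397705078125), 57.5740852355957) [ 475.54659316 -275.50935784] 0.055723569777437094
stand 3886 ((477.4001159667969, -274.32183837890625), (70.5093994140625, 70.20624542236328), 22.01419448852539) [ 476.07058562 -275.87218875] 0.0497840547484039
```

View pics/w2.png

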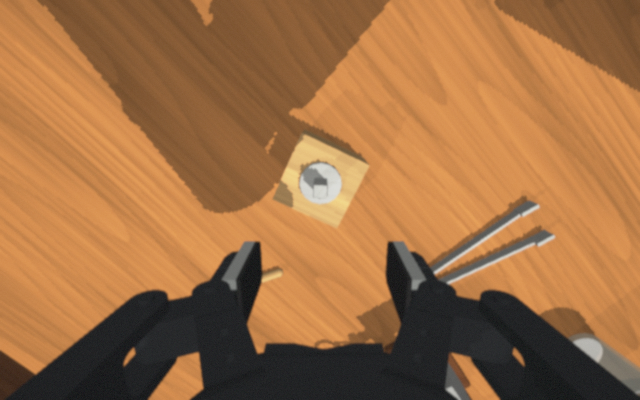

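The pin is at (320,185), with its flats square to the closing line (yaw 47°), centre (476.8, -274.6) mm, grip top at z 84. I'll descend and grip.

Emit:
arm_command(rows=[{"ax": 0, "ay": 0, "az": 0, "jaw": 0.4, "dx": 0.002, "dy": -0.003, "dz": -0.05}, {"ax": 0, "ay": 0, "az": 0, "jaw": 0.5, "dx": 0.002, "dy": -0.003, "dz": -0.1}, {"ax": 0, "ay": 0, "az": 0, "jaw": 0.5, "dx": 0.002, "dy": -0.003, "dz": -0.13}, {"ax": 0, "ay": 0, "az": 0, "jaw": 0.5, "dx": 0.002, "dy": -0.003, "dz": -0.141}, {"ax": 0, "ay": 0, "az": 0, "jaw": 0.7, "dx": 0.002, "dy": -0.003, "dz": -0.141}, {"ax": 0, "ay": 0, "az": 0, "jaw": 1, "dx": 0.002, "dy": -0.003, "dz": -0.141}, {"ax": 0, "ay": 0, "az": 0, "jaw": 1, "dx": 0.002, "dy": -0.003, "dz": -0.141}, {"ax": 0, "ay": 0, "az": 0, "jaw": 1, "dx": 0.002, "dy": -0.003, "dz": -0.141}, {"ax": 0, "ay": 0, "az": 0, "jaw": 1, "dx": 0.002, "dy": -0.003, "dz": -0.141}], grip_force=50)

```text
clock: 3.62
eef_pos: [0.4777, -0.2752, 0.0869]
eef_rot: [0.001, -0.402, 0.916, -0.001]
force: [-0.3, -2.2, 6.9]
width: 0.124
finger_force: 50.7
```

Emit:
arm_command(rows=[{"ax": 0, "ay": 0, "az": 0, "jaw": 1, "dx": 0, "dy": 0, "dz": 0.02}, {"ax": 0, "ay": 0, "az": 0, "jaw": 1, "dx": 0, "dy": 0, "dz": 0.06}, {"ax": 0, "ay": 0, "az": 0, "jaw": 1, "dx": 0, "dy": 0, "dz": 0.12}, {"ax": 0, "ay": 0, "az": -8, "jaw": 1, "dx": 0.01, "dy": 0.04, "dz": 0.135}, {"ax": 0, "ay": 0, "az": -18, "jaw": 1, "dx": 0.02, "dy": 0.09, "dz": 0.135}, {"ax": 0, "ay": 0, "az": -28, "jaw": 1, "dx": 0.035, "dy": 0.14, "dz": 0.135}, {"ax": 0, "ay": 0, "az": -38, "jaw": 1, "dx": 0.045, "dy": 0.19, "dz": 0.135}, {"ax": 0, "ay": 0, "az": -48, "jaw": 1, "dx": 0.058, "dy": 0.24, "dz": 0.135}, {"ax": 0, "ay": 0, "az": -57, "jaw": 1, "dx": 0.065, "dy": 0.276, "dz": 0.135}, {"ax": 0, "ay": 0, "az": -57, "jaw": 1, "dx": 0.065, "dy": 0.276, "dz": 0.135}])

```text
clock: 4.88
eef_pos: [0.5419, 0.0036, 0.2205]
eef_rot: [0.0, 0.084, 0.996, 0.0]
force: [-1.0, -0.3, -1.2]
width: 0.124
finger_force: 49.7
```

Run:
```python
from h import *
c=r.capture("wrist"); s=r.sense(); print(s["eef_pos"],s["eef_rot"],s["width"],s["force"])
W=cloud(c); z=W[...,2]
print(r.boxes_of("pin_grip",c)[:2],r.boxes_of("ring",c)[:2])
m=(abs(z-.098)<.005)&(np.hypot(W[...,0]-.55,W[...,1])<.09)
p=W[m][:,:2]*1000; print(len(p),cv2.minAreaRect(p.astype(np.float32)))
E=s["eef_pos"]
for lo,hi in((.1,.16),(.16,.17),(.17,.18),(.18,.19),(.19,.2),(.2,.22)):
    k=(z>lo)&(z<hi)&(np.hypot(W[...,0]-E[0],W[...,1]-E[1])<.025)
    if k.any(): q=W[k]; print(lo,k.sum(),q.min(0),q.max(0))
print("pin tip px",proj(c,E-[0,0,.077]),"eye px",proj(c,[.542,.001,.098]))
cv2.imwrite("pics/w3.png",c["img"])
```

```text
[0.54151916 0.00242059 0.22043827] [-1.15875004e-05  8.28444656e-02  9.96562480e-01  1.35034620e-04] 0.12547484810252546 [ 0.07944721 -0.608405   -1.0038553 ]
[{'point': [0.5323, 0.0037, 0.1893], 'confidence': 0.59}, {'point': [0.638, -0.2368, 0.0035], 'confidence': 0.59}] [{'point': [0.6193, -0.0029, 0.1358], 'confidence': 0.61}]
7299 ((552.8465576171875, 19.184555053710938), (140.67205810546875, 56.80772399902344), 80.25923919677734)
0.1 1 [0.55257774 0.01572034 0.1000545 ] [0.55257774 0.01572034 0.1000545 ]
0.18 1476 [ 0.52311417 -0.01568941  0.1833302 ] [0.54536867 0.02289411 0.18999991]
0.19 429 [ 0.52325103 -0.01528297  0.19000013] [0.54301413 0.0220521  0.19996691]
0.2 2240 [ 0.529388   -0.01436577  0.20004576] [0.55415244 0.02323175 0.21998994]
pin tip px (np.float64(321.8299379664355), np.float64(216.22279463364697)) eye px (np.float64(320.4363461944645), np.float64(197.6174518943513))
```

View pics/w3.png

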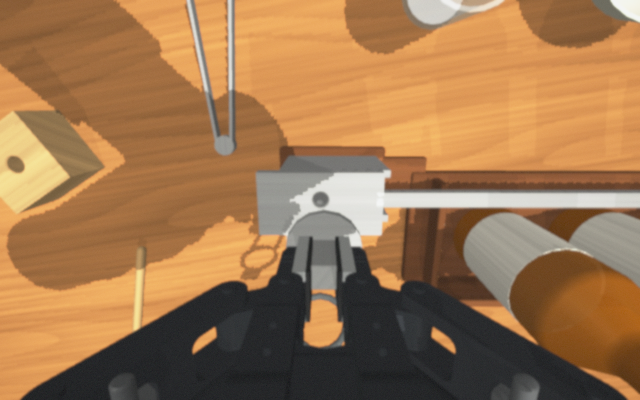

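The eye shows at (320,200), just ahead of the collar at (323,220). The pin is upright in the fingers. Next I compare the eye and the pin axis in this same camera.

Run:
```python
from h import *
c=r.capture("wrist"); s=r.sense(); E=s["eef_pos"]; W=cloud(c); z=W[...,2]
R,t=cam(c); o=-R.T@t
def ray(u,v,zz):
    d=R.T@np.array([(u-c["cx"])/c["fx"],(v-c["cy"])/c["fy"],1]); return o+d*(zz-o[2])/d[2]
g=cv2.cvtColor(c["img"],cv2.COLOR_BGR2GRAY); print(g[190:212:2,308:334:2])
# hole blob
a=(g[188:211,306:335]<112).astype(np.uint8); n,l,st,ce=cv2.connectedComponentsWithStats(a)
for i in range(1,n): print(st[i],ce[i]+[306,188],ray(*(ce[i]+[306,188]),.097))
pl=z[(abs(z-.098)<.006)&(np.hypot(W[...,0]-.55,W[...,1])<.05)]; print("plate z",np.median(pl))
# collar circle fit: front edge (underside rim outline)
k=(z>.18)&(z<.192)&(np.hypot(W[...,0]-E[0],W[...,1]-E[1])<.025)
p=W[k&(z>.186)]; q=p[:,:2]
cen,rad=cv2.minEnclosingCircle((q*1000).astype(np.float32)); print("collar",cen,rad,E,np.median(p[:,2]))
ys=[]; 
for y in np.arange(-.012,.02,.004):
    w=q[abs(q[:,1]-y)<.001]; ys.append((w[:,0].min(),y))
ys=np.array(ys); A=np.c_[2*ys,np.ones(len(ys))]
# fit centre with known radius 20
from scipy.optimize import least_squares
f=least_squares(lambda x:np.hypot(ys[:,0]-x[0],ys[:,1]-x[1])-.02,[.543,.003]); print(f.x,f.cost,f.fun)
```

```text
[[155 169 217 225 225 225 224 221 220 222 226 226 226]
 [209 212 223 225 224 215 190 161 153 169 200 222 226]
 [223 225 224 224 211 158 119 109 107 109 132 187 223]
 [226 226 227 221 173 114 103 104 104 106 107 138 207]
 [227 227 227 219 147 106 104 105 104 105 107 117 188]
 [229 230 228 218 148 109 114 123 117 108 105 114 179]
 [230 230 229 222 165 122 131 144 135 118 108 126 192]
 [227 226 226 224 198 144 131 136 129 120 120 157 212]
 [225 224 225 224 219 192 153 136 129 137 165 203 222]
 [224 224 224 223 223 218 206 183 176 192 213 222 225]
 [223 222 220 215 209 190 176 152 147 163 181 201 213]]
[12  6 12  9 69] [323.94202899 197.47826087] [0.54188815 0.00105493 0.097     ]
plate z 0.09780999337475775
collar (540.5886840820312, 1.2147897481918335) 19.625534057617188 [0.54130305 0.00061876 0.22042975] 0.1892178671127705
[0.54226692 0.00090044] 4.6483502754103634e-08 [ 1.06976718e-04 -4.32650365e-05 -4.47812661e-05 -1.26486149e-04
  1.10110050e-04 -1.00956242e-04  1.86576059e-04 -6.72309785e-05]
```

Emit:
arm_command(rows=[{"ax": 0, "ay": 0, "az": 0, "jaw": 1, "dx": 0.001, "dy": 0, "dz": -0.02}, {"ax": 0, "ay": 0, "az": 0, "jaw": 1, "dx": 0.001, "dy": 0, "dz": -0.035}, {"ax": 0, "ay": 0, "az": 0, "jaw": 1, "dx": 0.001, "dy": 0, "dz": -0.042}, {"ax": 0, "ay": 0, "az": 0, "jaw": 1, "dx": 0.001, "dy": 0, "dz": -0.042}, {"ax": 0, "ay": 0, "az": 0, "jaw": 1, "dx": 0.001, "dy": 0, "dz": -0.042}, {"ax": 0, "ay": 0, "az": 0, "jaw": 1, "dx": 0.001, "dy": 0, "dz": -0.044}, {"ax": 0, "ay": 0, "az": 0, "jaw": 1, "dx": 0.001, "dy": 0, "dz": -0.046}, {"ax": 0, "ay": 0, "az": 0, "jaw": 1, "dx": 0.001, "dy": 0, "dz": -0.048}, {"ax": 0, "ay": 0, "az": 0, "jaw": 1, "dx": 0.001, "dy": 0, "dz": -0.048}])

```text
clock: 6.2
eef_pos: [0.5425, 0.0012, 0.1721]
eef_rot: [-0.0, 0.084, 0.996, -0.0]
force: [0.1, -0.0, -1.5]
width: 0.125
finger_force: 49.7
```

```bash
cat > s.py <<'E'
from h import *
s=r.sense(); print({k:np.round(s[k],4) for k in("clock","eef_pos","eef_rot","force","wrist_torque","width")})
E
python3 s.py
```

```text
{'clock': np.float64(6.2), 'eef_pos': array([0.5425, 0.0012, 0.1721]), 'eef_rot': array([-1.000e-04,  8.440e-02,  9.964e-01, -1.000e-04]), 'force': array([ 0.1004, -0.0054, -1.4752]), 'wrist_torque': array([ 0.0305,  0.0269, -0.0227]), 'width': np.float64(0.125)}
```

Emit:
arm_command(rows=[{"ax": 0, "ay": 0, "az": 0, "jaw": 1, "dx": 0, "dy": 0, "dz": -0.001}, {"ax": 0, "ay": 0, "az": 0, "jaw": 1, "dx": 0, "dy": 0, "dz": -0.002}, {"ax": 0, "ay": 0, "az": 0, "jaw": 1, "dx": 0, "dy": 0, "dz": -0.003}, {"ax": 0, "ay": 0, "az": 0, "jaw": 1, "dx": 0, "dy": 0, "dz": -0.004}, {"ax": 0, "ay": 0, "az": 0, "jaw": 1, "dx": 0, "dy": 0, "dz": -0.005}, {"ax": 0, "ay": 0, "az": 0, "jaw": 1, "dx": 0, "dy": 0, "dz": -0.006}, {"ax": 0, "ay": 0, "az": 0, "jaw": 1, "dx": 0, "dy": 0, "dz": -0.006}])

```text
clock: 7.08
eef_pos: [0.5426, 0.0012, 0.1662]
eef_rot: [-0.0, 0.084, 0.996, -0.0]
force: [0.3, 0.6, -0.9]
width: 0.131
finger_force: 49.7
```

Emit:
arm_command(rows=[{"ax": 0, "ay": 0, "az": 0, "jaw": 1, "dx": 0, "dy": 0, "dz": -0.002}, {"ax": 0, "ay": 0, "az": 0, "jaw": 1, "dx": 0, "dy": 0, "dz": -0.004}, {"ax": 0, "ay": 0, "az": 0, "jaw": 1, "dx": 0, "dy": 0, "dz": -0.006}, {"ax": 0, "ay": 0, "az": 0, "jaw": 1, "dx": 0, "dy": 0, "dz": -0.008}, {"ax": 0, "ay": 0, "az": 0, "jaw": 1, "dx": 0, "dy": 0, "dz": -0.01}, {"ax": 0, "ay": 0, "az": 0, "jaw": 1, "dx": 0, "dy": 0, "dz": -0.012}, {"ax": 0, "ay": 0, "az": 0, "jaw": 1, "dx": 0, "dy": 0, "dz": -0.012}])

```text
clock: 7.95
eef_pos: [0.542, 0.0011, 0.1537]
eef_rot: [-0.001, 0.085, 0.996, -0.0]
force: [-3.5, -0.8, -1.3]
width: 0.124
finger_force: 49.6
```

Emit:
arm_command(rows=[{"ax": 0, "ay": 0, "az": 0, "jaw": 1, "dx": -0.0005, "dy": 0, "dz": -0.002}, {"ax": 0, "ay": 0, "az": 0, "jaw": 1, "dx": -0.0005, "dy": 0, "dz": -0.004}, {"ax": 0, "ay": 0, "az": 0, "jaw": 1, "dx": -0.0005, "dy": 0, "dz": -0.006}, {"ax": 0, "ay": 0, "az": 0, "jaw": 1, "dx": -0.0005, "dy": 0, "dz": -0.008}, {"ax": 0, "ay": 0, "az": 0, "jaw": 1, "dx": -0.0005, "dy": 0, "dz": -0.01}, {"ax": 0, "ay": 0, "az": 0, "jaw": 1, "dx": -0.0005, "dy": 0, "dz": -0.012}, {"ax": 0, "ay": 0, "az": 0, "jaw": 1, "dx": -0.0005, "dy": 0, "dz": -0.014}, {"ax": 0, "ay": 0, "az": 0, "jaw": 1, "dx": -0.0005, "dy": 0, "dz": -0.014}])

```text
clock: 8.95
eef_pos: [0.5419, 0.0012, 0.1397]
eef_rot: [-0.0, 0.084, 0.996, -0.0]
force: [-3.1, 1.1, -2.9]
width: 0.129
finger_force: 49.6
```

Now the last 5 mm or so, in small steps, until the collar seats.

Emit:
arm_command(rows=[{"ax": 0, "ay": 0, "az": 0, "jaw": 1, "dx": -0.0003, "dy": 0, "dz": -0.001}, {"ax": 0, "ay": 0, "az": 0, "jaw": 1, "dx": -0.0003, "dy": 0, "dz": -0.002}, {"ax": 0, "ay": 0, "az": 0, "jaw": 1, "dx": -0.0003, "dy": 0, "dz": -0.003}, {"ax": 0, "ay": 0, "az": 0, "jaw": 1, "dx": -0.0003, "dy": 0, "dz": -0.004}, {"ax": 0, "ay": 0, "az": 0, "jaw": 1, "dx": -0.0003, "dy": 0, "dz": -0.004}])

```text
clock: 9.57
eef_pos: [0.5418, 0.0012, 0.1361]
eef_rot: [-0.0, 0.084, 0.996, 0.0]
force: [-1.9, 0.2, -0.3]
width: 0.132
finger_force: 49.8
```

Emit:
arm_command(rows=[{"ax": 0, "ay": 0, "az": 0, "jaw": 1, "dx": 0, "dy": 0, "dz": -0.0007}, {"ax": 0, "ay": 0, "az": 0, "jaw": 1, "dx": 0, "dy": 0, "dz": -0.0014}, {"ax": 0, "ay": 0, "az": 0, "jaw": 1, "dx": 0, "dy": 0, "dz": -0.002}, {"ax": 0, "ay": 0, "az": 0, "jaw": 1, "dx": 0, "dy": 0, "dz": -0.002}])

```text
clock: 10.07
eef_pos: [0.5418, 0.0012, 0.1349]
eef_rot: [0.0, 0.084, 0.996, -0.0]
force: [-6.9, 1.3, 7.7]
width: 0.126
finger_force: 50.9
```

Emit:
arm_command(rows=[{"ax": 0, "ay": 0, "az": 0, "jaw": 0.6, "dx": 0, "dy": 0, "dz": 0}, {"ax": 0, "ay": 0, "az": 0, "jaw": 0.6, "dx": 0, "dy": 0, "dz": 0}, {"ax": 0, "ay": 0, "az": 0, "jaw": 0.6, "dx": 0, "dy": 0, "dz": 0.001}, {"ax": 0, "ay": 0, "az": 0, "jaw": 0.6, "dx": 0, "dy": 0, "dz": 0.01}, {"ax": 0, "ay": 0, "az": 0, "jaw": 0.6, "dx": 0, "dy": 0, "dz": 0.05}, {"ax": 0, "ay": 0, "az": 0, "jaw": 0.6, "dx": 0, "dy": 0, "dz": 0.1}, {"ax": 0, "ay": 0, "az": 0, "jaw": 0.8, "dx": 0, "dy": 0, "dz": 0.14}, {"ax": 0, "ay": 0, "az": 0, "jaw": 1, "dx": 0, "dy": 0, "dz": 0.14}, {"ax": 0, "ay": 0, "az": 0, "jaw": 1, "dx": 0, "dy": 0, "dz": 0.14}])

```text
clock: 11.2
eef_pos: [0.5415, 0.0012, 0.2743]
eef_rot: [0.0, 0.084, 0.996, 0.0]
force: [-0.4, -0.7, -0.4]
width: -0.003
finger_force: 0.0
```

```bash
python3 s.py
python3 - <<'E'
from h import *
c=r.capture("wrist"); W=cloud(c); z=W[...,2]
D=np.hypot(W[...,0]-.542,W[...,1]-.001)
for n,lo,hi,d in(("grip top",.122,.14,.015),("collar",.101,.109,.021),("plate",.094,.1005,.05)):
    m=(z>lo)&(z<hi)&(D<d); p=W[m]; print(n,len(p),np.median(p,0) if len(p) else "")
Rx=np.array([np.cos(np.radians(-9.7)),np.sin(np.radians(-9.7))]); Ry=np.array([-Rx[1],Rx[0]])
m=(z>.115)&(z<.19)&(D>.03)&(D<.14); q=W[m]; xy=(q[:,:2]-[.542,.001]); P=np.c_[xy@Rx,xy@Ry,q[:,2]]
P=P[abs(P[:,1])<.03]; print(len(P),P.min(0),P.max(0)); t=P[P[:,2]>.158]; print("tab",len(t),t.min(0) if len(t) else"",t.max(0) if len(t) else "")
a=cv2.resize(r.capture("scene")["img"][170:290,220:360],(560,480),interpolation=cv2.INTER_CUBIC)
cv2.imwrite("pics/s5.png",a)
E
```

```text
{'clock': np.float64(11.2), 'eef_pos': array([0.5415, 0.0012, 0.2743]), 'eef_rot': array([1.000e-04, 8.450e-02, 9.964e-01, 2.000e-04]), 'force': array([-0.4382, -0.7108, -0.3723]), 'wrist_torque': array([0.0051, 0.0474, 0.0524]), 'width': np.float64(-0.0034)}
grip top 228 [0.54198626 0.00111611 0.13185691]
collar 1075 [0.53926494 0.00197286 0.10406935]
plate 4183 [ 0.54916702 -0.00128736  0.09780803]
33 [ 0.04546425 -0.02025922  0.11514407] [0.10301042 0.01470584 0.17260712]
tab 16 [ 0.10145448 -0.0028949   0.17052511] [0.10301042 0.00285931 0.17260712]
```

View pics/s5.png

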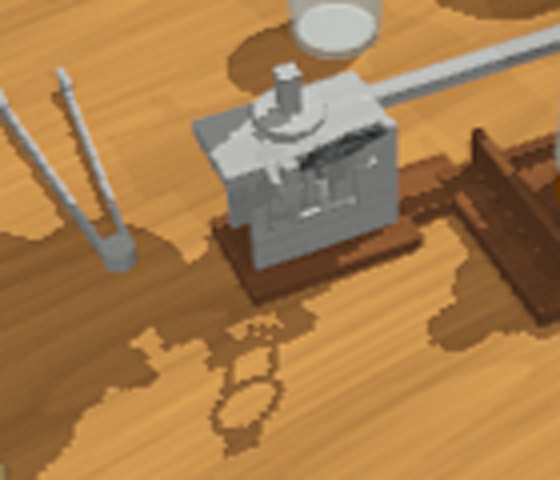

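The pin is home: grip top at z 132, collar top at 104. The ring is still open, with its dark wire at crop (345,145) and tab end at rack x 102, z 171. Next I go behind the tab with the fingers shut.

Emit:
arm_command(rows=[{"ax": 0, "ay": 0, "az": 0, "jaw": 1, "dx": 0.045, "dy": -0.008, "dz": 0}, {"ax": 0, "ay": 0, "az": 0, "jaw": 1, "dx": 0.095, "dy": -0.016, "dz": 0}, {"ax": 0, "ay": 0, "az": 0, "jaw": 1, "dx": 0.131, "dy": -0.022, "dz": 0}, {"ax": 0, "ay": 0, "az": 0, "jaw": 1, "dx": 0.131, "dy": -0.022, "dz": 0}, {"ax": 0, "ay": 0, "az": 0, "jaw": 1, "dx": 0.131, "dy": -0.022, "dz": -0.03}, {"ax": 0, "ay": 0, "az": 0, "jaw": 1, "dx": 0.131, "dy": -0.022, "dz": -0.06}, {"ax": 0, "ay": 0, "az": 0, "jaw": 1, "dx": 0.131, "dy": -0.022, "dz": -0.09}, {"ax": 0, "ay": 0, "az": 0, "jaw": 1, "dx": 0.131, "dy": -0.022, "dz": -0.09}, {"ax": 0, "ay": 0, "az": 0, "jaw": 1, "dx": 0.131, "dy": -0.022, "dz": -0.09}])

```text
clock: 12.42
eef_pos: [0.6731, -0.0207, 0.1854]
eef_rot: [0.0, 0.084, 0.996, -0.0]
force: [0.4, 0.1, 1.0]
width: 0.001
finger_force: 0.0
```

Emit:
arm_command(rows=[{"ax": 0, "ay": 0, "az": 0, "jaw": 1, "dx": -0.01, "dy": 0.0017, "dz": 0}, {"ax": 0, "ay": 0, "az": 0, "jaw": 1, "dx": -0.017, "dy": 0.0029, "dz": 0}, {"ax": 0, "ay": 0, "az": 0, "jaw": 1, "dx": -0.023, "dy": 0.0039, "dz": 0.001}, {"ax": 0, "ay": 0, "az": 0, "jaw": 1, "dx": -0.028, "dy": 0.0048, "dz": 0.003}, {"ax": 0, "ay": 0, "az": 0, "jaw": 1, "dx": -0.033, "dy": 0.0056, "dz": 0.005}, {"ax": 0, "ay": 0, "az": 0, "jaw": 1, "dx": -0.038, "dy": 0.0065, "dz": 0.007}, {"ax": 0, "ay": 0, "az": 0, "jaw": 1, "dx": -0.038, "dy": 0.0065, "dz": 0.007}])

```text
clock: 13.3
eef_pos: [0.6345, -0.0142, 0.1915]
eef_rot: [0.0, 0.084, 0.996, 0.0]
force: [1.7, -0.5, 2.2]
width: -0.001
finger_force: 0.9
```

Emit:
arm_command(rows=[{"ax": 0, "ay": 0, "az": 0, "jaw": 1, "dx": -0.006, "dy": 0.001, "dz": 0.002}, {"ax": 0, "ay": 0, "az": 0, "jaw": 1, "dx": -0.012, "dy": 0.002, "dz": 0.004}, {"ax": 0, "ay": 0, "az": 0, "jaw": 1, "dx": -0.018, "dy": 0.003, "dz": 0.006}, {"ax": 0, "ay": 0, "az": 0, "jaw": 1, "dx": -0.024, "dy": 0.004, "dz": 0.008}, {"ax": 0, "ay": 0, "az": 0, "jaw": 1, "dx": -0.03, "dy": 0.005, "dz": 0.009}, {"ax": 0, "ay": 0, "az": 0, "jaw": 1, "dx": -0.036, "dy": 0.006, "dz": 0.009}, {"ax": 0, "ay": 0, "az": 0, "jaw": 1, "dx": -0.036, "dy": 0.006, "dz": 0.009}])

```text
clock: 14.18
eef_pos: [0.5984, -0.0082, 0.2005]
eef_rot: [0.0, 0.084, 0.996, 0.0]
force: [1.3, -0.3, -0.7]
width: 0.001
finger_force: 0.5
```

Run:
```python
from h import *
a=cv2.resize(r.capture("scene")["img"][130:270,220:360],(560,560),interpolation=cv2.INTER_CUBIC)
cv2.imwrite("pics/s6.png",a)
```

```text
(no output)
```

View pics/s6.png

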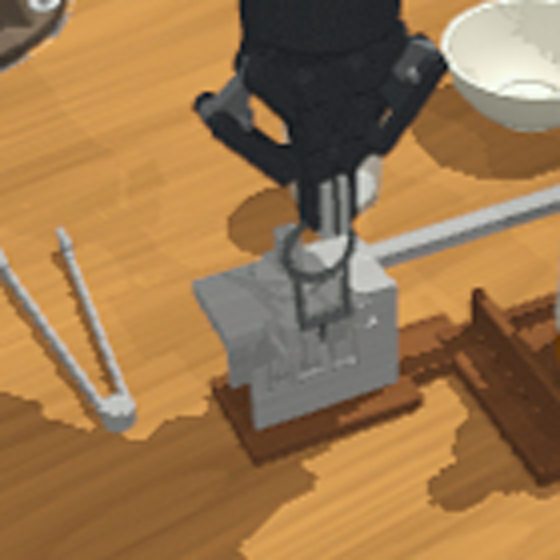

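The ring at (320,260) is nearly upright, with the fingertips at its tab. I'll keep pushing over centre.

Emit:
arm_command(rows=[{"ax": 0, "ay": 0, "az": 0, "jaw": 1, "dx": -0.006, "dy": 0.001, "dz": 0}, {"ax": 0, "ay": 0, "az": 0, "jaw": 1, "dx": -0.012, "dy": 0.002, "dz": 0}, {"ax": 0, "ay": 0, "az": 0, "jaw": 1, "dx": -0.018, "dy": 0.003, "dz": 0}, {"ax": 0, "ay": 0, "az": 0, "jaw": 1, "dx": -0.024, "dy": 0.004, "dz": 0}, {"ax": 0, "ay": 0, "az": 0, "jaw": 1, "dx": -0.024, "dy": 0.004, "dz": 0}, {"ax": 0, "ay": 0, "az": 0, "jaw": 1, "dx": -0.024, "dy": 0.004, "dz": 0}])

```text
clock: 14.98
eef_pos: [0.5749, -0.0043, 0.2004]
eef_rot: [0.0, 0.084, 0.996, 0.0]
force: [-0.4, 0.6, -0.7]
width: -0.0
finger_force: 0.0
```

```bash
cat > ck.py <<'E'
from h import *
import sys
c=r.capture("wrist"); W=cloud(c); z=W[...,2]
Rx=np.array([np.cos(np.radians(-9.7)),np.sin(np.radians(-9.7))]); Ry=np.array([-Rx[1],Rx[0]])
xy=(W[...,:2]-[.542,.001]); X=xy@Rx; Y=xy@Ry
g=c["img"].max(-1)
m=(X<-.020)&(X>-.07)&(abs(Y)<.03)&(z>.1)&(z<.2); q=np.c_[X[m],Y[m],z[m]]
if len(q): print("tab",len(q),q.min(0),np.median(q,0),q.max(0))
m=(np.hypot(X,Y)<.015)&(z>.12)&(z<.14); print("grip",m.sum(),np.median(z[m]) if m.any() else "")
a=cv2.resize(r.capture("scene")["img"][130:270,220:360],(560,560),interpolation=cv2.INTER_CUBIC)
cv2.imwrite("pics/%s.png"%sys.argv[1],a)
E
python3 ck.py s7
```

```text
tab 702 [-0.03419586 -0.00995911  0.10572439] [-0.02735686 -0.00014463  0.10829336] [-0.0202793   0.00963337  0.11044368]
grip 442 0.13161821452914063
```

The ring has sprung shut: the tab is level at z 108–109, rack x -20 to -34. I'll back off upward and take one last look.

Emit:
arm_command(rows=[{"ax": 0, "ay": 0, "az": 0, "jaw": 1, "dx": 0, "dy": 0, "dz": 0.04}, {"ax": 0, "ay": 0, "az": 0, "jaw": 1, "dx": -0.02, "dy": -0.03, "dz": 0.09}, {"ax": 0, "ay": 0, "az": 0, "jaw": 1, "dx": -0.04, "dy": -0.08, "dz": 0.09}, {"ax": 0, "ay": 0, "az": 0, "jaw": 1, "dx": -0.05, "dy": -0.12, "dz": 0.09}, {"ax": 0, "ay": 0, "az": 0, "jaw": 1, "dx": -0.05, "dy": -0.12, "dz": 0.09}, {"ax": 0, "ay": 0, "az": 0, "jaw": 1, "dx": -0.05, "dy": -0.12, "dz": 0.09}])

```text
clock: 15.82
eef_pos: [0.5249, -0.1244, 0.2902]
eef_rot: [0.0, 0.085, 0.996, 0.0]
force: [0.1, -0.5, 0.2]
width: -0.0
finger_force: 0.0
```

```bash
python3 ck.py s8
```

```text
tab 330 [-0.03409187 -0.01114107  0.10498157] [-0.02741426 -0.00123935  0.10828084] [-0.02000203  0.00937862  0.1104861 ]
grip 268 0.1311060598784552
```

View pics/s8.png

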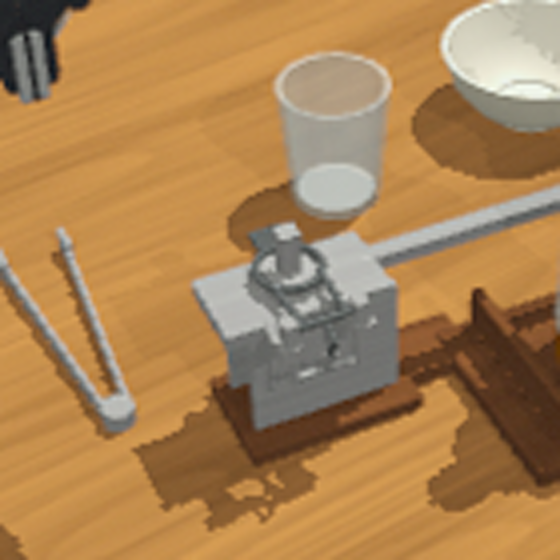

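The ring lies flat around the grip on the collar at (290,270). The pin is home and nothing else has moved.

```bash
python3 -c "
from bench import r
print(r.hand_in())"
```

```text
the job is handed in; nothing more can be done
None
```

The guard bar is locked: the pin is fully home in the eye with its collar on the plate, the sprung ring lies flat on the collar, and the job was handed in at about 16 s with nothing else seen to have moved.

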